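# Switch on the test supply at a press-and-turn selector

### The job

Switch on the repair bench's test supply: on the grey control box with the black bar-shaped selector, push the selector fully down against its spring and, keeping it pressed, turn it clockwise (seen from above) from the white line mark to the round white stud, about a sixth of a turn, just short of its stop. Then let go so that it springs fully back up. Do not turn the round dimmer knob on the similar grey box.

Things in the scene. Friction and masses are not known exactly. Their poses are not given: they have to be found in the camera images.
- selector_grip (a point): Black bar-shaped knob on a fixed grey box (120x120x65 mm high), white line on top at its pointer end. Bar 50 long, 16 thick, 36 mm high, on a round skirt 64 mm wide, 6 thick. Point: on the vertical turning axis, mid-bar, 11 mm below bar top, 25 above skirt, 43 above box top. x: along bar to pointer; y: across its thickness (grip so); z: up. No other thing above box top within 95 mm of the axis.
- selector_turn (a joint): Angle, rad, 0 to 1.2 with firm stops, growing clockwise from above. Starts at 0 to 0.2, near the white line on the box (at 0.1); the round white stud is at 1.1. Unless the knob is pressed 6 mm or more, a catch stops it turning past 0.28; beyond 0.80 it is past the catch and can spring up. Turns easily (under 0.1 N m), stays where left.
- selector_press (a joint): How far the selector is pushed down, m: 0 (up) to 0.010 (bottom stop). Spring: 4.8 N when up, 10.8 N fully down. Let go, it springs up, unless still under the catch (turned between 0.28 and 0.80).
- dimmer_mark (a point): White pointer mark on top of the plain round fluted black dimmer knob (48 mm diameter, 30 mm high) of the other grey box (also 120x120x65 mm). It lies 15 mm off the knob's vertical axis, about 101 mm above the work surface. Not to be turned.
There are look-alikes about, which are no part of the job. What is shaped like the part that bears selector_grip but yellow is not meant.

How it is judged:
By the outcome, as a careful person would: the job done as asked, in the order asked, and still so for the second after the job is handed in, with the robot touching nothing.
It also fails if it takes over 40 s, if anything falls off the work surface, if the arm or the gripper's body presses on something with over 40 N, if the wrist force passes 120 N, or if a joint passes its speed limit or range.

### The arm

A 6-joint arm with a two-finger parallel gripper is mounted at the origin on the work surface. World frame = base frame: x ahead of the robot, y to its left, z up, the work surface at z = 0. Lengths are in m, angles in rad, forces in N, time in s.
With the tool pointing down it reaches from about 0.15 to 0.775 m from the base axis. Payload 6.1 kg.
Tool frame: the origin (TCP) lies midway between the tips of the shut fingers; the grasp point (between the pads) lies 19 mm behind it (bot.grip_point_offset is the distance from the TCP to the grasp point, in m); z points along the fingers, y is the direction in which the jaws open and shut (so a half turn about z gives the same grasp; the last joint's range is limited). The gripper opens to 85 mm and grips with 20 to 120 N. Pads are 22 mm wide; open, the fingers measure 114 mm over their backs; the gripper's body (76 mm by 85 mm) begins 54 mm behind the grasp point. The pads swing forward as they close: fully open they stand 13 mm farther back than shut.
Start: joints at [1.305, 0.126, -0.04, 1.405, 0, 1.571], TCP at [0.138, 0.507, 0.231] pointing down, gripper open.
Joint ranges: [-2.72, 2.72], [-0.95, 1.95], [-1.27, 1.35], [-1.78, 2.02], [-1.46, 1.47], [-3.14, 3.14]. Speed limits (rad/s): [2.39, 2.39, 3.01, 3.14, 3.14, 3.14].

### API

Orientations are given as a 3x3 rotation matrix whose columns are the frame's x, y, z axes.
In Python, from plant import bot gives the robot as it stands. The module is installed in compiled form; this text tells all that it offers.
- The arm moves only by the tool step_arm, never from a script. Its argument "commands" is a list of rows, each a list of 3 entries, a list of its own where there are three numbers: the shift along the tool's x, y, z in m, then the turn about the tool's z in degrees, then the closure, from -1 (fully open) to 1 (shut). In form: [[[x, y, z], twist, fingers], ...]. A call has 1 to 20 rows; each row shifts and turns the commanded pose from where the row before left it, along the tool's axes as they then stand; what a row does not reach is not made up. A row lasts 1/10 s, in which the tool goes at most 50 mm and 8.59 degrees, less where a joint would pass 70% of its speed; a pose out of reach is approached as far as the arm can. A call is refused whole if a number of a shift passes 0.05 or a number of a turn 8.59, either way. A call with a gripper value outside its range is refused whole. The fingers move at their own pace and stop on an object; the grip force is fixed at half the most. Time passes only in rows, so rows that do not move let the fingers close. It gives the time, the measured TCP pose, the force and the opening at its end, in the units of the state.
- bot.sense(): the state, without advancing time (a new reading comes with each control period).
- bot.capture(name): name is "scene" or "side" or "wrist"; returns the picture (400x640x3 uint8, red, green, blue); there is no depth.
- bot.camera_model(name): a dict with "mtx" (3x3 intrinsics, pixels), "camera_from_world" (4x4, takes a point from world to camera coordinates). Camera axes: x right, y down, z forward; pixel columns grow to the right and rows downward; lengths in m; the calibration is good to about 2 mm. A picture is of the moment at which its call begins: read the wrist's pose just before it. camera_model takes no time and is no camera call; for the wrist camera it gives the pose at the moment of the call.
- bot.sign_off(): hands the job in, once; it reports no verdict.
The state is a dict: "clock": time; "qpos": joint angles; "dq": joint speeds; "tau": joint torques, N m; "position": TCP position; "tcp_rot": TCP orientation; "contact_force": force on the tool from outside, world axes, zero at the start; "ft_torque": the same for the moment, N m; "grip_width": finger opening in m.
Only numpy, scipy, OpenCV 4.12 (cv2) and the standard library are available. Lean on these libraries where they do the work, as an engineer would, in place of code of your own. Each camera call takes 0.05 s, during which the arm holds its last target.

## Working session

There is one attempt and no reset: what is moved stays moved. The work goes in short steps, Python scripts to look and compute and a tool call to move; the robot and the scene stay as the last step left them, time stands still between calls to the robot, and variables do not carry over. Pictures are saved under pics/ and viewed, and the job is handed in when it is done.

Besides the shell and the picture viewer there is one more tool, called after "Call:" as name([rows], argument=value, ...), one row to a line, values as JSON. step_arm: Moves the arm, as the interface text tells. Its arguments: {"type":"object","properties":{"commands":{"type":"array"}},"required":["commands"]}

```bash
mkdir -p pics; python3 - <<'E'
from plant import bot
import cv2
s=bot.sense(); print(s)
for n in("scene","side","wrist"):
    m=bot.camera_model(n); im=bot.capture(n); cv2.imwrite(f"pics/{n}0.png",im[:,:,::-1]); print(n,m)
E
```

```text
{'clock': 0.0, 'qpos': array([ 1.30500572e+00,  1.26395157e-01, -4.06312354e-02,  1.40537830e+00,
       -2.75965939e-05,  1.57080465e+00]), 'dq': array([ 0.00100928,  0.00045554,  0.00144229, -0.00117292, -0.00054223,
       -0.0013865 ]), 'tau': array([ 2.91699562e-04, -4.35918760e+01,  3.52921093e+01,  1.71854405e-02,
        1.13707672e-04,  6.08992856e-08]), 'position': array([0.13780375, 0.50616942, 0.23050987]), 'tcp_rot': array([[-9.64882958e-01,  2.62679882e-01, -3.95846143e-04],
       [ 2.62680179e-01,  9.64881699e-01, -1.55913974e-03],
       [-2.76099433e-05, -1.60836830e-03, -9.99998706e-01]]), 'contact_force': array([-0.49283958, -0.26026765,  0.06634223]), 'ft_torque': array([ 0.02964519,  0.02558495, -0.02955257]), 'grip_width': 0.08559606997138186}
scene {'mtx': array([[429.03919529,   0.        , 317.13716313],
       [  0.        , 429.03919529, 197.39792667],
       [  0.        ,   0.        ,   1.        ]]), 'camera_from_world': array([[ 0.26952587,  0.96298805, -0.00313382, -0.18108536],
       [ 0.78802428, -0.22242429, -0.57406026, -0.3070208 ],
       [-0.
[... 283 characters left out ...]
amera_from_world': array([[ 0.96243224, -0.2711144 ,  0.01487156, -0.43557487],
       [-0.18595695, -0.69806035, -0.69147073,  0.2170808 ],
       [ 0.19784892,  0.66272825, -0.72225139,  1.07757192],
       [ 0.        ,  0.        ,  0.        ,  1.        ]])}
wrist {'mtx': array([[319.62897939,   0.        , 320.340728  ],
       [  0.        , 319.62897939, 198.44242442],
       [  0.        ,   0.        ,   1.        ]]), 'camera_from_world': array([[ 0.26293713,  0.96481144, -0.00171621, -0.52342873],
       [ 0.91926037, -0.24998233,  0.30408751, -0.03973656],
       [ 0.29295809, -0.08153354, -0.95264256,  0.38049792],
       [ 0.        ,  0.        ,  0.        ,  1.        ]])}
```

View pics/scene0.png

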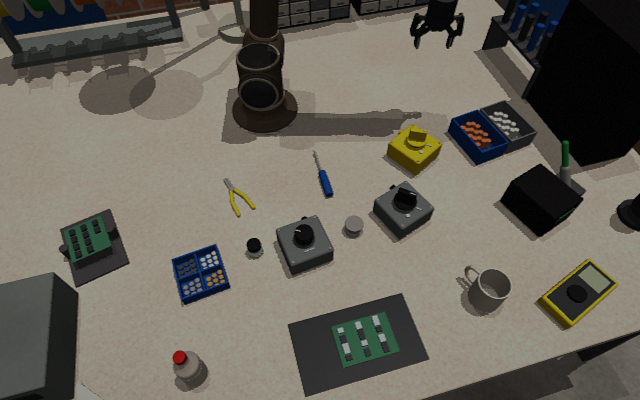

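View pics/side0.png

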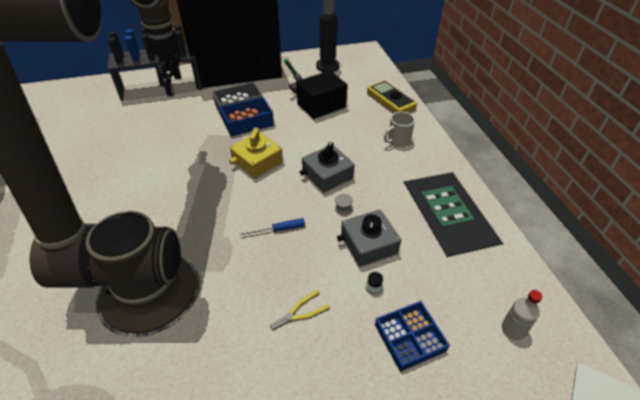

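View pics/wrist0.png

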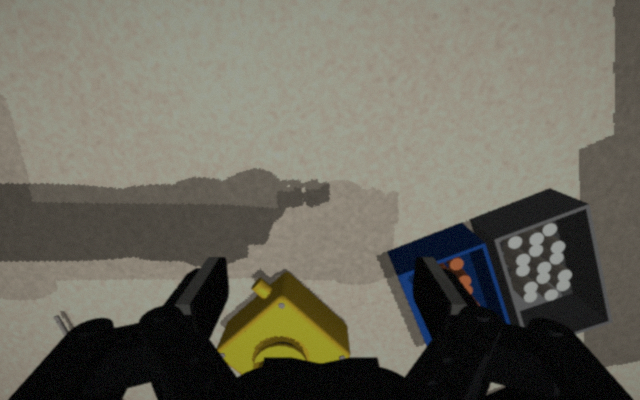

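Scene view: there are three boxes, a yellow one at (414,148), a grey one at (404,208) that seems to have a bar, and a grey one at (304,243) with a round knob. I'll enlarge both grey boxes and triangulate them.

```bash
python3 - <<'E'
import cv2,numpy as np
a=cv2.imread("pics/scene0.png");b=cv2.imread("pics/side0.png")
f=lambda i,x,y:cv2.convertScaleAbs(cv2.resize(i[y-35:y+35,x-40:x+40],(400,350),interpolation=cv2.INTER_CUBIC),alpha=1.8,beta=10)
cv2.imwrite("pics/crop1.png",np.vstack([np.hstack([f(a,404,208),f(a,304,243)])[:300],np.hstack([f(b,328,165),f(b,371,235)])[:300]]))
E
```

```text
(no output)
```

View pics/crop1.png

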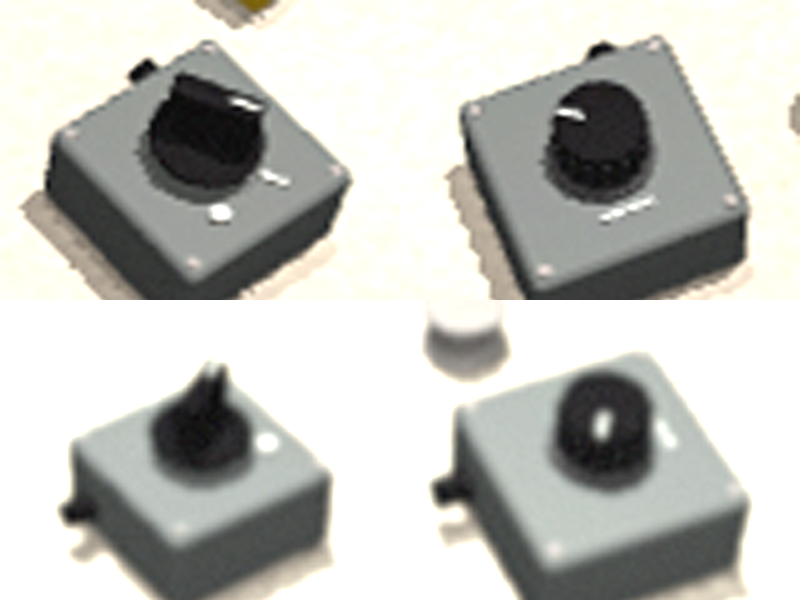

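Grey boxes: the left one, at scene (404,208), has the black bar knob, the white line mark at about (418,208) and the round stud at about (408,215). That's the target. The right one (304,243) has the round fluted knob, so it is the dimmer. The yellow one is excluded. Now I'll measure.

```bash
cat >h.py <<'E'
import numpy as np
def unproj(m,px,z):
    K=m["mtx"];T=m["camera_from_world"];R=T[:3,:3];t=T[:3,3]
    o=-R.T@t;d=R.T@np.linalg.solve(K,[px[0],px[1],1.]);return o+d*(z-o[2])/d[2]
def proj(m,p):
    T=m["camera_from_world"];c=T[:3,:3]@p+T[:3,3];u=m["mtx"]@c;return u[:2]/u[2]
E
python3 - <<'E'
from plant import bot
from h import *
m=bot.camera_model("scene")
g=lambda X,Y:(X/5+364,Y/5+173)
c=[unproj(m,g(*p),.065) for p in[(208,48),(70,132),(195,264),(337,172)]]
for p in c:print(p)
C=np.mean(c,0);print("C",C)
ln=lambda n,v:print(n,v[:2],np.hypot(*(v-C)[:2]),np.degrees(np.arctan2(v[1]-C[1],v[0]-C[0])))
for n,p,z in[("line",(272,177),.066),("stud",(220,212),.066),("ptrA",(230,100),.119),("ptrB",(263,109),.119),("barback",(180,82),.119)]:ln(n,unproj(m,g(*p),z))
m=bot.camera_model("side");g=lambda X,Y:(X/5+288,(Y-300)/5+130)
for n,p,z in[("sstud",(267,441),.066),("sptr",(212,370),.119),("scorner",(180,527),.065),("rcorner",(325,472),.065)]:ln(n,unproj(m,g(*p),z))
E
```

```text
[0.47300269 0.31633165 0.065     ]
[0.50631481 0.22088852 0.065     ]
[0.60421527 0.25491528 0.065     ]
[0.57071004 0.35147054 0.065     ]
C [0.5385607 0.2859015 0.065    ]
line [0.56469852 0.31569354] 0.03963270223494089 48.73816281318591
stud [0.57800831 0.27982711] 0.03991254869680998 -8.754007227425987
ptrA [0.54349816 0.29012668] 0.006498509950575429 40.554902486004195
ptrB [0.553599   0.30452024] 0.02393340530561178 51.072310674022184
barback [0.5254132  0.26922597] 0.02123511339814106 -128.25333871298247
sstud [0.5780609  0.28035443] 0.039887784064696424 -7.993851780535717
sptr [0.54529981 0.29105906] 0.008486218612041336 37.42749690455226
scorner [0.50697899 0.22119753] 0.07200005277180813 -116.01679283218887
rcorner [0.60365622 0.24554237] 0.07659167707765645 -31.79885717661496
```

Call:
step_arm([
  [[-0.02,-0.005,0],0,-1],
  [[-0.04,-0.01,0],0,-1],
  [[-0.04,-0.01,0],0,-1],
  [[-0.04,-0.01,0],0,-1],
  [[-0.04,-0.01,0],0,-1],
  [[-0.04,-0.01,0],0,-1],
  [[-0.04,-0.01,0],0,-1],
  [[-0.04,-0.01,0],0,-1],
  [[-0.04,-0.01,0],0,-1],
  [[-0.02,-0.005,0],0,-1],
  [[0,0,0],-8,-1],
  [[0,0,0],0,-1],
])

```text
clock: 1.35
position: [0.4621, 0.3245, 0.2307]
tcp_rot: [[-0.992, 0.127, -0.001], [0.127, 0.992, -0.001], [0.001, -0.001, -1.0]]
contact_force: [0.2, -0.2, -0.1]
grip_width: 0.0854
```

```bash
python3 - <<'E'
from plant import bot
import cv2
s=bot.sense(); print(s["clock"],s["qpos"].round(3),s["position"],s["tcp_rot"].round(3),s["contact_force"])
im=bot.capture("wrist"); cv2.imwrite("pics/wrist1.png",im[:,:,::-1])
E
```

```text
1.35 [0.612 0.203 0.051 1.42  0.    0.739] [0.46214248 0.3244766  0.23067306] [[-0.992  0.127 -0.001]
 [ 0.127  0.992 -0.001]
 [ 0.001 -0.001 -1.   ]] [ 0.16667151 -0.22535548 -0.10982703]
```

View pics/wrist1.png

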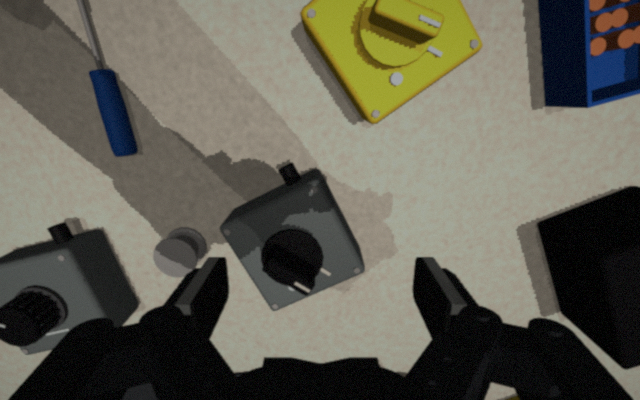

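The wrist view shows the target box at about (292,240), its pointer line at about (300,288) and the box line at about (324,271). I'll refine the position from an enlarged crop.

```bash
python3 - <<'E'
import cv2
b=cv2.imread("pics/wrist1.png")[160:320,200:380]
cv2.imwrite("pics/crop2.png",cv2.convertScaleAbs(cv2.resize(b,None,fx=3.75,fy=3.75,interpolation=cv2.INTER_CUBIC),alpha=2,beta=10))
E
```

```text
(no output)
```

View pics/crop2.png

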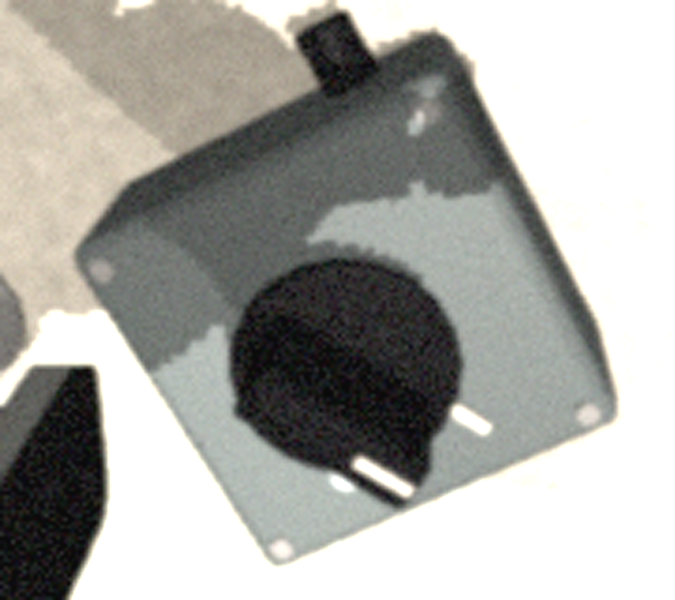

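```bash
python3 - <<'E'
from plant import bot
from h import *
m=bot.camera_model("wrist")
g=lambda X,Y:(X/3.75+200-.4,Y/3.75+160-.4)
c=[unproj(m,g(*p),.0655) for p in[(416,121),(101,270),(281,549),(588,414)]]
for p in c:print(p)
C=np.mean(c,0);print("C",C)
ln=lambda n,v:print(n,v[:2],np.hypot(*(v-C)[:2]),np.degrees(np.arctan2(v[1]-C[1],v[0]-C[0])))
P={}
for n,p,z in[("line1",(455,410),.066),("line2",(488,431),.066),("stud",(342,483),.066),("ptrA",(357,462),.119),("ptrB",(410,492),.119)]:
  P[n]=unproj(m,g(*p),z);ln(n,P[n])
for a,b in(("line1","line2"),("ptrA","ptrB")):
  d=P[b]-P[a];print(np.degrees(np.arctan2(d[1],d[0])),np.hypot(*d[:2]))
E
```

```text
[0.47373429 0.31233878 0.0655    ]
[0.50536111 0.21904902 0.0655    ]
[0.60217256 0.2531282  0.0655    ]
[0.56816848 0.34962713 0.0655    ]
C [0.53735911 0.28353578 0.0655    ]
line1 [0.56159684 0.3114812 ] 0.03699208354176987 49.06411699934878
line2 [0.56969496 0.32013829] 0.048840056859014915 48.54157013455492
stud [0.58148825 0.27514433] 0.04491990496460394 -10.766637051089566
ptrA [0.54223816 0.28986095] 0.007988298112382573 52.35447462182265
ptrB [0.55227008 0.30148855] 0.02333750574479118 50.28809753198312
46.91073425879107 0.011854313429157269
49.21340101443659 0.015357103645702235
```

Call:
step_arm([
  [[-0.04,-0.015,0],0,-1],
  [[-0.04,-0.015,0],0,-1],
  [[0,0,0],-8,-1],
  [[0,0,0],-8,-1],
  [[0,0,0],-8,-1],
  [[0,0,0],-8,-1],
  [[0,0,0],-8,-1],
  [[0,0,0],-8,-1],
  [[0,0,0],-8,-1],
  [[0,0,0],-1.3,-1],
  [[0,0,0],0,-1],
  [[0,0,0],0,-1],
])

```text
clock: 2.6
position: [0.5369, 0.2856, 0.2313]
tcp_rot: [[-0.644, -0.765, -0.0], [-0.765, 0.644, 0.0], [0.0, 0.0, -1.0]]
contact_force: [0.4, -0.4, -0.4]
grip_width: 0.0854
```

```bash
python3 - <<'E'
from plant import bot
from h import *
import cv2
s=bot.sense(); R=s["tcp_rot"]
print(s["clock"],s["qpos"].round(3),s["position"],R.round(4).tolist(),np.degrees(np.arctan2(R[1,0],R[0,0]))%360)
print("d tool",R.T@(np.array([.538,.2847,.089])-s["position"]))
m=bot.camera_model("wrist")
im=bot.capture("wrist"); cv2.imwrite("pics/wrist2.png",im[:,:,::-1])
print(proj(m,np.array([.538,.2847,.119])),proj(m,s["position"]))
E
```

```text
2.6 [ 0.489  0.287  0.16   1.444  0.    -0.382] [0.53694773 0.28557286 0.23132632] [[-0.6439, -0.7651, -0.0], [-0.7651, 0.6439, 0.0], [0.0, 0.0, -1.0]] 229.91682405160907
d tool [-1.20783121e-05 -1.37310063e-03  1.42326259e-01]
[319.29547525 195.06577437] [321.18980355 260.85701774]
```

View pics/wrist2.png

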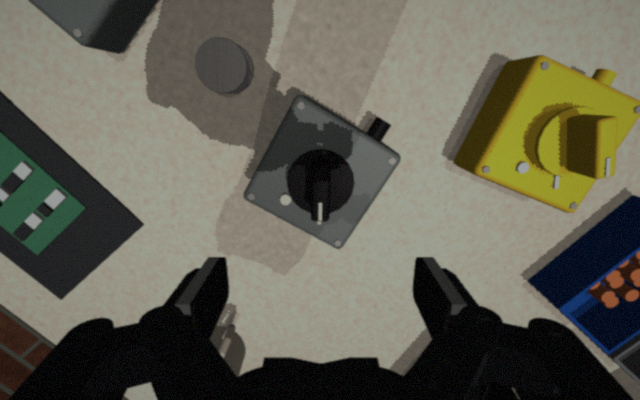

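Wrist view: the pointer line at (320,212) is vertical and centred on the jaw plane, so the gripper is aligned with the bar. I'll descend and close.

Call:
step_arm([
  [[0,0,0.03],0,-1],
  [[0,0,0.03],0,-1],
  [[0,0,0.03],0,-1],
  [[0,0,0.03],0,-1],
  [[0,0,0.015],0,-1],
  [[0,0,0.005],0,-1],
  [[0,0,0],0,-1],
  [[0,0,0],0,-1],
])

```text
clock: 3.45
position: [0.5378, 0.2856, 0.0924]
tcp_rot: [[-0.642, -0.766, 0.001], [-0.766, 0.642, 0.001], [-0.001, -0.001, -1.0]]
contact_force: [-0.4, 0.1, 0.0]
grip_width: 0.0858
```

```bash
python3 - <<'E'
from plant import bot
import cv2,numpy as np
s=bot.sense(); print(s["clock"],s["position"],s["contact_force"])
W=[]
for n in("scene","side"):
    im=bot.capture(n)[:,:,::-1]
    x,y=((404,208) if n=="scene" else (328,165))
    W.append(cv2.convertScaleAbs(cv2.resize(im[y-60:y+40,x-50:x+50],(400,400),interpolation=cv2.INTER_CUBIC),alpha=1.8,beta=15))
cv2.imwrite("pics/c3.png",np.hstack(W))
cv2.imwrite("pics/w3.png",cv2.convertScaleAbs(bot.capture("wrist")[:,:,::-1],alpha=2))
E
```

```text
3.45 [0.53780301 0.28562486 0.09244462] [-0.36961452  0.10330217  0.02255341]
```

View pics/c3.png

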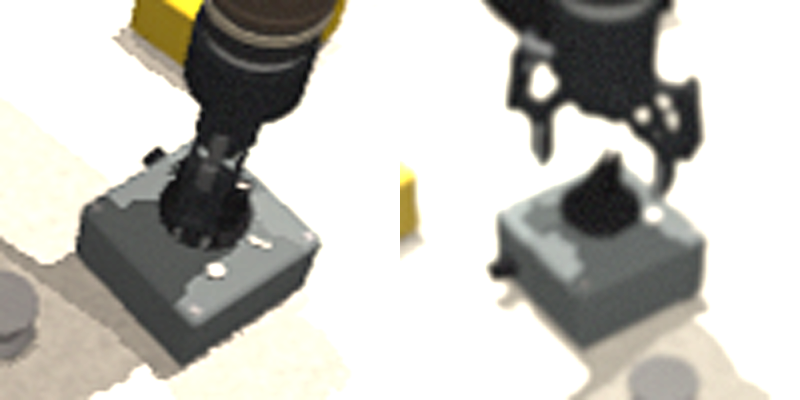

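View pics/w3.png

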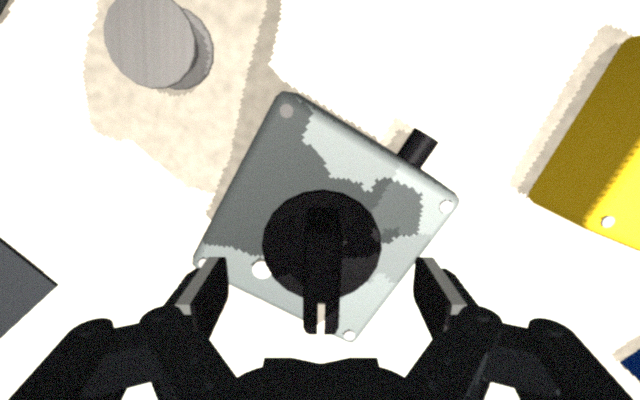

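The bar is centred between the fingers at x≈321 and parallel to the pads. Closing.

Call:
step_arm([
  [[0,0,0.002],0,-1],
  [[0,0,0],0,-0.5],
  [[0,0,0],0,0],
  [[0,0,0],0,0.5],
  [[0,0,0],0,1],
  [[0,0,0],0,1],
  [[0,0,0],0,1],
  [[0,0,0],0,1],
  [[0,0,0],0,1],
  [[0,0,0],0,1],
])

```text
clock: 4.6
position: [0.5371, 0.2854, 0.0895]
tcp_rot: [[-0.642, -0.767, -0.0], [-0.767, 0.642, 0.0], [-0.0, 0.0, -1.0]]
contact_force: [-1.4, 0.4, 2.3]
grip_width: 0.0154
```

Gripped (15.4 mm). I'll press in small steps.

Call:
step_arm([
  [[0,0,0.002],0,1],
  [[0,0,0.002],0,1],
  [[0,0,0.002],0,1],
  [[0,0,0.002],0,1],
  [[0,0,0],0,1],
  [[0,0,0],0,1],
])

```text
clock: 5.2
position: [0.5372, 0.2854, 0.082]
tcp_rot: [[-0.642, -0.767, 0.001], [-0.767, 0.642, 0.0], [-0.001, -0.0, -1.0]]
contact_force: [-4.0, -0.5, 8.0]
grip_width: 0.0152
```

Call:
step_arm([
  [[0,0,0.002],0,1],
  [[0,0,0.001],0,1],
  [[0,0,0.001],0,1],
  [[0,0,0],0,1],
  [[0,0,0],0,1],
])

```text
clock: 5.7
position: [0.5372, 0.2854, 0.0793]
tcp_rot: [[-0.642, -0.767, 0.001], [-0.767, 0.642, 0.001], [-0.002, -0.0, -1.0]]
contact_force: [-5.3, -2.0, 14.1]
grip_width: 0.0151
```

At the bottom stop (10 mm travel, 14 N). Now turning clockwise while held.

Call:
step_arm([
  [[0,0,0.0005],4,1],
  [[0,0,0],5,1],
  [[0,0,0],5,1],
  [[0,0,0],5,1],
  [[0,0,0],5,1],
  [[0,0,0],5,1],
  [[0,0,0],5,1],
  [[0,0,0],5,1],
  [[0,0,0],5,1],
  [[0,0,0],5,1],
  [[0,0,0],5,1],
  [[0,0,0],5,1],
  [[0,0,0],0,1],
  [[0,0,0],0,1],
])

```text
clock: 7.1
position: [0.5374, 0.2853, 0.0793]
tcp_rot: [[-0.988, 0.155, 0.002], [0.155, 0.988, 0.001], [-0.002, 0.001, -1.0]]
contact_force: [-6.7, -3.1, 17.3]
grip_width: 0.0154
```

```bash
python3 - <<'E'
from plant import bot
from h import *
import cv2
s=bot.sense(); R=s["tcp_rot"]
print(s["clock"],s["position"],np.degrees(np.arctan2(R[1,0],R[0,0]))%360,s["contact_force"],s["ft_torque"],s["grip_width"])
cv2.imwrite("pics/w4.png",cv2.convertScaleAbs(bot.capture("wrist")[:,:,::-1],alpha=2))
E
```

```text
7.1 [0.53736143 0.28527557 0.0793095 ] 171.06131861503124 [-6.71592106 -3.12375693 17.26038183] [-0.73125288  1.54591588 -0.02127668] 0.01542795136145438
```

View pics/w4.png

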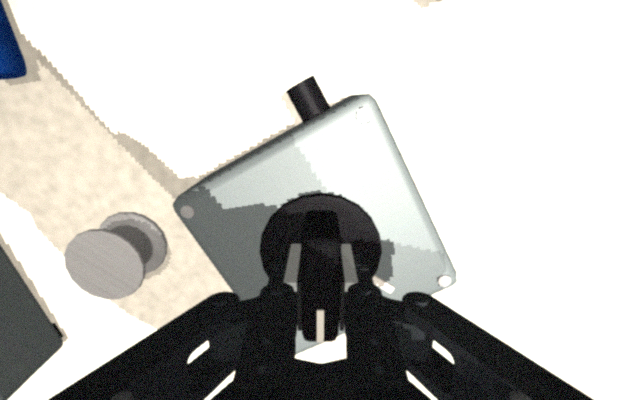

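The turn reached −8.9° (stud at about −9°), with no stop torque. I'll ease up with the spring, then open.

Call:
step_arm([
  [[0,0,-0.002],0,1],
  [[0,0,-0.003],0,1],
  [[0,0,-0.003],0,1],
  [[0,0,-0.003],0,1],
  [[0,0,0],0,1],
  [[0,0,0],0,1],
])

```text
clock: 7.75
position: [0.5372, 0.2853, 0.0879]
tcp_rot: [[-0.988, 0.155, 0.0], [0.155, 0.988, -0.0], [-0.0, 0.0, -1.0]]
contact_force: [-2.8, -1.1, 4.5]
grip_width: 0.015
```

Call:
step_arm([
  [[0,0,0],0,0.5],
  [[0,0,0],0,0],
  [[0,0,0],0,-0.5],
  [[0,0,0],0,-1],
  [[0,0,0],0,-1],
  [[0,0,0],0,-1],
  [[0,0,0],0,-1],
  [[0,0,0],0,-1],
  [[0,0,-0.01],0,-1],
  [[0,0,-0.03],0,-1],
  [[0,0,-0.03],0,-1],
  [[0,0,-0.03],0,-1],
  [[0,0,-0.03],0,-1],
  [[0,0,-0.01],0,-1],
  [[0,0,0],0,-1],
])

```text
clock: 9.25
position: [0.538, 0.2857, 0.2298]
tcp_rot: [[-0.988, 0.155, 0.003], [0.155, 0.988, 0.002], [-0.003, 0.002, -1.0]]
contact_force: [1.0, 1.3, -0.0]
grip_width: 0.0856
```

```bash
python3 - <<'E'
from plant import bot
from h import *
import cv2
s=bot.sense();print(s["clock"],s["position"],s["contact_force"])
np.save("m5.npy",bot.camera_model("wrist"),allow_pickle=True)
w=bot.capture("wrist")[:,:,::-1]; cv2.imwrite("pics/w5raw.png",w)
a=cv2.convertScaleAbs(cv2.resize(w[110:270,220:420],(600,480),interpolation=cv2.INTER_CUBIC),alpha=2,beta=10)
cv2.imwrite("pics/w5.png",a)
for n in("scene","side"):cv2.imwrite(f"pics/{n}5.png",bot.capture(n)[:,:,::-1])
a=cv2.imread("pics/side5.png")
f=lambda i,x,y:cv2.convertScaleAbs(cv2.resize(i[y-35:y+35,x-40:x+40],(400,350),interpolation=cv2.INTER_CUBIC),alpha=1.8,beta=10)
cv2.imwrite("pics/s5.png",np.hstack([f(a,328,165),f(a,371,235)]))
E
```

```text
9.25 [0.53795835 0.28572376 0.22979779] [ 1.03187118  1.27506992 -0.02333226]
```

View pics/w5.png

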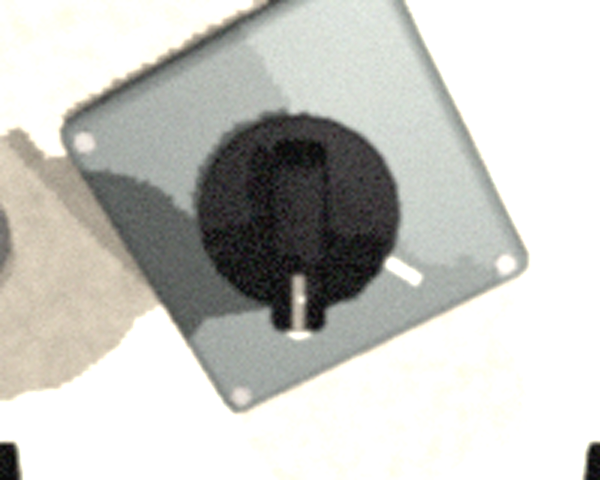

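View pics/s5.png

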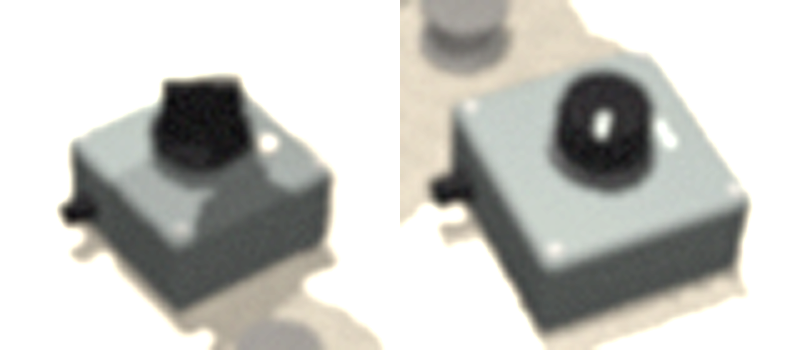

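The wrist view shows the pointer at crop (299,305), over the stud at (299,335). The dimmer is unchanged in the side view. Next is a numeric check of the angle and of the spring-up height.

```bash
python3 - <<'E'
from plant import bot
from h import *
m=np.load("m5.npy",allow_pickle=True).item()
g=lambda X,Y:(X/3+220-.33,Y/3+110-.33)
a,b=unproj(m,g(299,276),.119),unproj(m,g(299,330),.119);d=b-a
print("ptr dir",np.degrees(np.arctan2(d[1],d[0])),a,b)
l1,l2=unproj(m,g(388,262),.066),unproj(m,g(420,282),.066);st=unproj(m,g(299,334),.066)
C=np.array([.5378,.2853,0]);an=lambda v:np.degrees(np.arctan2(v[1]-C[1],v[0]-C[0]))
print("line",an(l1),an(l2),"stud",an(st),"ptr",an(a),an(b))
ms=bot.camera_model("side")
for z in(.109,.119):
  for s in(1,-1):
    t=np.radians(-9);p=C+s*.025*np.array([np.cos(t),np.sin(t),0])+np.array([0,0,z])
    u=proj(ms,p);print(z,s,((u-np.array([288,130]))*5).round(1))
E
```

```text
ptr dir -8.999257349031367 [0.54408907 0.28330427 0.119     ] [0.56005745 0.28077534 0.119     ]
line 47.271223066001305 47.53982540381067 stud -10.324461059524804 ptr -17.60596973454926 -11.490936855458004
0.109 1 [244.2  88.7]
0.109 -1 [159.9  94.1]
0.119 1 [244.7  75.4]
0.119 -1 [160.   80.7]
```

```bash
python3 - <<'E'
from plant import bot
print(bot.sense()["clock"],bot.sign_off())
E
```

```text
the job is handed in; nothing more can be done
9.4 None
```

The test supply selector is switched on, and I handed the job in at 9.4 s. I gripped the black bar on the grey box and pressed it about 10 mm to its bottom stop. Holding it down, I turned it 59° clockwise to the stud, eased it back up, let go and retreated.

Last checks:
- **Angle:** the pointer is at about −9.0°, with the stud measured between −8° and −10° depending on the camera. That is about 1.08–1.1 rad, and I felt no torque from the stop.
- **Sprung up:** in the side view the bar top matches the fully-up height, within about 1 mm.
- **Dimmer:** its mark looks unchanged in the side view.
- **Clearance:** the gripper is open, clear of the box, with a contact force of only 1–2 N, about the sensor's offset.

The camera estimates of the turning axis disagreed by 1–2 mm. No check failed.

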